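# Pack the drum lane, tall one at the back

### The job

Pack the two white sample drums into the lane between the low aluminium rails: first slide the tall drum all the way in until it shifts the plywood end plate back by a few millimetres (by feel), then slide the short drum in behind it until the two drums touch. In all, the end plate must end up shifted less than 15 mm; keep both drums upright and leave the other things on the table where they are.

Things in the scene. Friction and masses are not known exactly. Their poses are not given: they have to be found in the camera images.
- tall_center (a point): Tall drum: plain white plastic cylinder, grey lid, 104 mm in diameter (too wide to grasp), 180 mm high, 0.4 to 0.8 kg, standing loose on the table. The point is on its axis, 90 mm above its underside; z is its axis. Push it low (less than 45 mm above the table) or it may tip; it is taller than fingers are long, so lean the gripper back from it.
- short_center (a point): The short drum: the same white plastic cylinder with grey lid, 104 mm in diameter, 80 mm high, 0.25 to 0.45 kg, standing loose. The point is on its axis, half-way up (40 mm above its underside); z is its axis.
- lane_mouth (a point): Packing lane, fixed: two parallel aluminium rails 35 mm high, 120 mm apart inside, 330 mm long, open above, without a floor (drums slide on the table). The point: middle of its mouth at table height; x points into the lane, y to its left, z up. Two flared wings, also 35 mm high, reach out to x = -0.055, where they stand about 180 mm apart. A cross bar closes the far end.
- end_plate (a joint): Upright plywood plate across the lane, 112 mm wide, 77 mm high, sliding along it and held by friction: about 8 N shifts it and it stays where left. The value is how far it was pushed deeper from where it was set, in m: 0 at the start, at most 0.05. Where it was set is not given: its face stands 225 to 265 mm inside the mouth at the start; find it by touch or sight.
- brush: Bystander, not to be disturbed: flat brush lying on the table, about 200 mm long, 25 mm high. Origin at the centre of its underside.
- vial: Bystander, not to be disturbed: small jar, 44 mm across, 75 mm high. Origin at the centre of its underside.
- dish: Bystander, not to be disturbed: small grey open dish, 100 x 75 x 30 mm. Origin at the centre of its underside.
- sherd_box: Bystander, not to be disturbed: closed cardboard box, 110 x 80 x 45 mm. Origin at the centre of its underside.
- can: Bystander, not to be disturbed: can, 66 mm across, 100 mm high. Origin at the centre of its underside.
- mug: Bystander, not to be disturbed: white mug, 80 mm across, 92 mm high, with a handle. Origin at the centre of its underside.
Not all that is in view belongs to the job. What is shaped like the part that bears short_center but purple or red is not meant.

How it is judged:
By the outcome, as a careful person would: the job done as asked, in the order asked, and still so for the second after the job is handed in, with the robot touching nothing.
It also fails if it takes over 64 s, if anything falls off the work surface, if the arm or the gripper's body presses on something with over 40 N, if the wrist force passes 120 N, or if a joint passes its speed limit or range.

### The arm

A 7-joint arm with a two-finger parallel gripper is mounted at the origin on the work surface. World frame = base frame: x ahead of the robot, y to its left, z up, the work surface at z = 0. Lengths are in m, angles in rad, forces in N, time in s.
With the tool pointing down it reaches from about 0.425 to 0.875 m from the base axis. Payload 4.7 kg.
Tool frame: the origin (TCP) lies on the centre line of the jaws, within the pads' length; the fingertips stand 25 mm ahead of it and the grasp point (between the pads) lies 6 mm ahead of it; z points along the fingers, y is the line along which they close (so a half turn about z gives the same grasp; the last joint's range is limited). The gripper opens to 85 mm and grips with 20 to 120 N. Pads are 22 mm wide; open, the fingers measure 114 mm over their backs; the gripper's body (76 mm by 85 mm) begins 54 mm behind the grasp point. The pads swing forward as they close: fully open they stand 13 mm farther back than shut.
Start: joints at [1.317, 0.321, -0.07, 1.45, 0.023, 1.371, -0.057], TCP at [0.172, -0.627, 0.256] pointing down, gripper open.
Joint ranges: [-2.86, 2.86], [-0.3, 2.09], [-1.38, 1.24], [0.06, 2.45], [-1.56, 4.7], [0.09, 2.05], [-2.69, 2.69]. Speed limits (rad/s): [2.57, 2.57, 3.14, 3.14, 3.14, 3.14, 3.14].

### API

Orientations are given as a 3x3 rotation matrix whose columns are the frame's x, y, z axes.
In Python, from plant import ctrl gives the robot as it stands. The module is installed in compiled form; this text tells all that it offers.
- The arm moves only by the tool play_rows, never from a script. Its argument "steps" is a list of rows, each a list of 7 numbers: the finger opening in m, from 0 to 0.0854, then the shift along the tool's x, y, z in m, then the turn, a rotation vector about the tool's x, y, z in degrees. A call has 1 to 5 rows; each row is the pose to reach, as a shift and turn from the pose commanded when the call began, along the tool's axes at that moment; what a row does not reach only later rows make up. A row lasts 1/8 s, in which the tool goes at most 62.5 mm and 10.7 degrees, less where a joint would pass 70% of its speed; a pose out of reach is approached as far as the arm can. A call with a gripper value outside its range is refused whole. The fingers move at their own pace and stop on an object; "newtons" is the grip in N (left out, the last holds). Time passes only in rows, so rows that repeat a pose let the fingers close. It gives the time, the measured TCP pose, the force and the opening at its end, in the units of the state.
- ctrl.sense(): the state, without advancing time (a new reading comes with each control period).
- ctrl.camera(name): name is "side" or "top" or "wrist"; returns a dict with "pixels" (384x512x3 uint8, red, green, blue), "K" (3x3 intrinsics, pixels), "cam_to_world" (4x4, takes a point from camera to world coordinates); the wrist camera has in their place "mount" (4x4, takes a point from camera to tool coordinates, whose origin is the TCP and whose axes are the flange's). Camera axes: x right, y down, z forward; pixel columns grow to the right and rows downward; lengths in m; the calibration is good to about 2 mm. A picture is of the moment at which its call begins: read the wrist's pose just before it. There is no depth.
- ctrl.hand_in(): hands the job in, once; it reports no verdict.
Trained networks look in a picture, given as the dict that the camera call returned (one of the last four; its "shot" number tells which), for a name from the list of things; names that differ only in an ending like _2 or _b are one class to them, and where a whole thing is asked for, a point or a joint stands for the part that bears it (a point fixed in the world has none). Each returns a list of dicts, best first, with "score" (0 to 1); they miss things now and then, are a little off and sometimes report something else, mostly with a low value. They report only what shows in the picture. A call takes as long as a camera call. They do not tell look-alikes from the thing itself.
- ctrl.regions_of(picture, label): "region" (384x512 bool, what is visible of it) and "box" ([left, top, width, height] in pixels, round what is visible of it).
The state is a dict: "time": time; "qpos": joint angles; "qvel": joint speeds; "joint_torque": joint torques, N m; "tool_pos": TCP position; "tcp_rot": TCP orientation; "wrist_force": force on the tool from outside, world axes, zero at the start; "torque": the same for the moment, N m; "width": finger opening in m.
Only numpy, scipy, OpenCV 4.12 (cv2) and the standard library are available. Lean on these libraries where they do the work, as an engineer would, in place of code of your own. Each camera call takes 0.05 s, during which the arm holds its last target. There are 200 camera calls.

## Working session

There is one attempt and no reset: what is moved stays moved. The work goes in short steps, Python scripts to look and compute and a tool call to move; the robot and the scene stay as the last step left them, time stands still between calls to the robot, and variables do not carry over. Pictures are saved under pics/ and viewed, on a budget of 10 in all, crops included, one or two more only if the job needs it, and the job is handed in when it is done.

Besides the shell and the picture viewer there is one more tool, called as name(argument=value, ...), one argument or row to a line, values as JSON. play_rows: Moves the arm, as the interface text tells. Its arguments: {"type":"object","properties":{"steps":{"type":"array"},"newtons":{"type":"number"}},"required":["steps"]}

```bash
mkdir -p pics
cat > h.py <<'E'
import numpy as np, cv2
from plant import ctrl
def shot(n,f=None):
    p=ctrl.camera(n)
    if f: cv2.imwrite('pics/'+f,cv2.cvtColor(p['pixels'],cv2.COLOR_RGB2BGR))
    return p
def ray(p,u,v,z,T=None):
    T=np.array(p['cam_to_world']) if T is None else T
    d=T[:3,:3]@np.linalg.inv(p['K'])@[u,v,1]; o=T[:3,3]
    return o+d*(z-o[2])/d[2]
def proj(p,X,T=None):
    T=np.array(p['cam_to_world']) if T is None else T
    c=np.linalg.inv(T)@np.c_[np.atleast_2d(X),np.ones(len(np.atleast_2d(X)))].T
    q=p['K']@c[:3]; return (q[:2]/q[2]).T
E
python3 - <<'E'
from h import *
s=ctrl.sense(); print({k:np.round(v,3).tolist() for k,v in s.items()})
a=shot('top','top0.png');b=shot('side','side0.png')
for p in (a,b):
    print(np.round(p['K'],1).tolist(),np.round(p['cam_to_world'],3).tolist())
    for l in ['tall_center','short_center','end_plate','brush','vial','dish','sherd_box','can','mug']:
        print(l,[(round(r['score'],2),r['box']) for r in ctrl.regions_of(p,l)][:4])
im=np.hstack([a['pixels'],b['pixels']])
E
```

```text
{'time': 0.0, 'qpos': [1.317, 0.322, -0.07, 1.452, 0.023, 1.371, -0.057], 'qvel': [-0.001, -0.0, 0.001, -0.0, 0.0, -0.001, 0.001], 'joint_torque': [0.0, -49.358, -0.382, -31.434, 0.013, 0.011, -0.0], 'tool_pos': [0.172, -0.626, 0.255], 'tcp_rot': [[0.964, 0.265, -0.001], [0.265, -0.964, 0.002], [-0.0, -0.002, -1.0]], 'wrist_force': [0.244, -0.345, 0.435], 'torque': [0.014, -0.018, -0.06], 'width': 0.085}
[[473.8, 0.0, 260.1], [0.0, 473.8, 192.6], [0.0, 0.0, 1.0]] [[0.005, -0.992, 0.13, 0.346], [-1.0, -0.004, 0.013, 0.002], [-0.012, -0.13, -0.991, 1.45], [0.0, 0.0, 0.0, 1.0]]
tall_center [(0.69, [298.7, 138.4, 38.8, 47.4])]
short_center [(0.74, [336.4, 263.1, 38.4, 37.5]), (0.69, [367.7, 138.7, 35.9, 35.1]), (0.57, [286.0, 211.3, 32.2, 32.4])]
end_plate [(0.86, [131.4, 163.0, 16.0, 35.9])]
brush [(0.96, [345.7, 182.9, 39.3, 65.0])]
vial [(0.71, [232.8, 222.2, 17.8, 13.9]), (0.36, [242.3, 101.6, 27.8, 33.7])]
dish [(0.64, [241.8, 102.1, 30.7, 35.7])]
sherd_box [(0.85, [174.8, 94.1, 36.8, 43.4]), (0.67, [171.1, 212.1, 23.5, 24.1])]
can [(0.95, [172.0, 213.8, 22.7, 24.9])]
mug [(0.87, [2
[... 157 characters left out ...]
-0.514, 0.426, -0.744, 1.142], [0.002, -0.867, -0.498, 0.841], [0.0, 0.0, 0.0, 1.0]]
tall_center [(0.87, [235.3, 135.8, 33.2, 56.5])]
short_center [(0.97, [338.8, 173.8, 33.0, 34.2]), (0.66, [267.6, 138.1, 17.0, 29.8]), (0.63, [316.3, 142.3, 27.5, 34.2]), (0.56, [274.4, 181.1, 33.6, 33.0])]
end_plate [(0.91, [149.4, 242.6, 32.2, 20.1])]
brush [(0.89, [278.4, 172.9, 58.4, 7.8])]
vial [(0.89, [264.3, 209.1, 12.2, 27.1])]
dish [(0.8, [168.3, 184.4, 37.8, 22.1]), (0.65, [224.1, 225.7, 21.8, 40.5]), (0.25, [276.9, 176.1, 31.6, 37.8])]
sherd_box [(0.98, [121.2, 207.2, 47.0, 20.0]), (0.23, [166.6, 182.6, 37.8, 21.2])]
can [(0.79, [219.6, 225.1, 28.1, 41.6])]
mug [(0.75, [187.1, 149.0, 34.0, 34.3])]
```

Run:
```python
import cv2
a=cv2.imread('pics/top0.png')[70:320,100:420]
cv2.imwrite('pics/t1.png',cv2.resize(a,None,fx=2.4,fy=2.4,interpolation=cv2.INTER_CUBIC))
a=cv2.imread('pics/side0.png')[100:300,90:400]
cv2.imwrite('pics/s1.png',cv2.resize(a,None,fx=2.5,fy=2.5,interpolation=cv2.INTER_CUBIC))
```

```text
(no output)
```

View pics/t1.png

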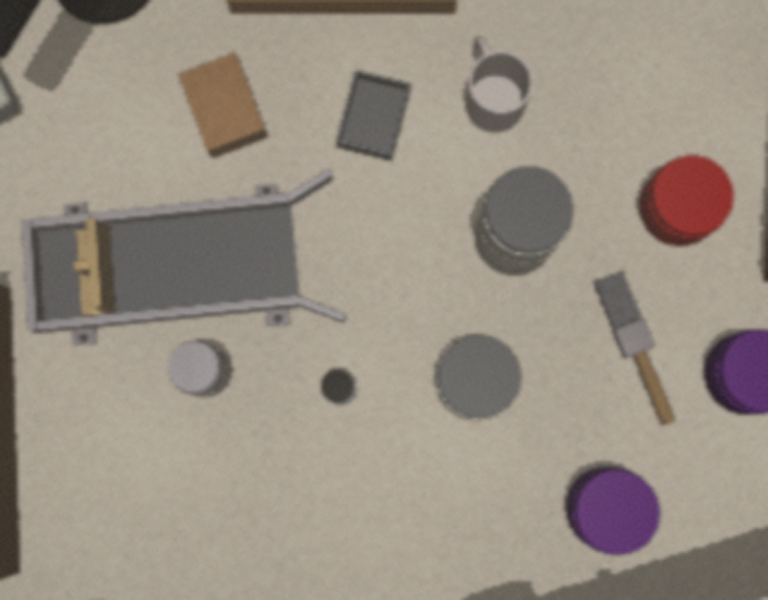

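View pics/s1.png

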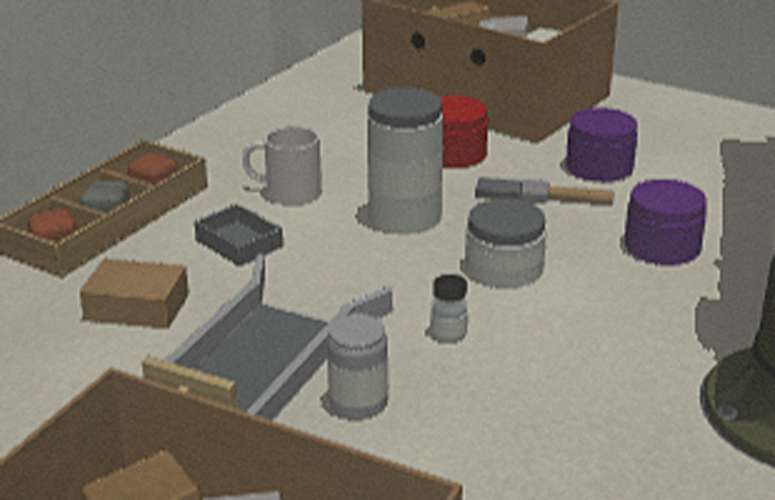

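The top crop (×2.4, offset 100,70) shows the tall drum's grey lid at px (320,158), the short drum at (299,227), and the lane opening toward the right with its mouth near (222,175). Look-alikes are the red drum (387,153) and the purple ones (356,282) and (415,225), which I rule out by colour. The bystanders are clear: brush, vial (241,230), can (183,223), dish, box and mug.

Run:
```python
from h import *
from scipy.optimize import minimize
p=ctrl.camera('top');b=ctrl.camera('side')
C=lambda x,y,z:ray(p,100+x/2.4,70+y/2.4,z).round(4)
print('tall',C(529,210,.18),'short',C(478,376,.08))
print('vial',C(338,386,.075),'can',C(193,367,.1),'mug',C(500,82,.092),'dish',C(374,115,.03),'box',C(222,103,.045),'red',C(693,197,.08))
print('brush',C(610,278,.02),C(668,420,.02),C(640,350,.02))
L=[C(292,203,.035),C(297,297,.035)]; F=[C(28,224,.035),C(33,326,.035)];W=[C(332,175,.035),C(345,317,.035)]
print('mouth',L,'far',F,'wings',W,'plate face',C(101,220,.077),C(106,310,.077))
# fit cylinders to masks in both views: silhouette IoU
def mask(q,x,y,h,r=.052):
    t=np.linspace(0,2*np.pi,48);P=np.r_[np.c_[x+r*np.cos(t),y+r*np.sin(t),0*t],np.c_[x+r*np.cos(t),y+r*np.sin(t),0*t+h]]
    m=np.zeros((384,512),np.uint8);cv2.fillConvexPoly(m,cv2.convexHull((proj(q,P)*16).round().astype(np.int32)),1,shift=4);return m>0
for l,h,g in (('tall_center',.18,C(529,210,.18)),('short_center',.08,C(478,376,.08))):
    R=[]
    for q in (p,b):
        m0=mask(q,*g[:2],h)
        R.append(max((r['region'] for r in ctrl.regions_of(q,l)),key=lambda r:(r&m0).sum()/(r|m0).sum()))
    f=lambda v,ks:-sum((mask(q,v[0],v[1],h)&R[k]).sum()/(mask(q,v[0],v[1],h)|R[k]).sum() for k,q in enumerate((p,b)) if k in ks)
    for ks in ((0,),(1,),(0,1)):
        o=minimize(f,g[:2],args=(ks,),method='Nelder-Mead',options=dict(initial_simplex=[g[:2],g[:2]+[.01,0],g[:2]+[0,.01]]));print(l,ks,o.x.round(4),round(o.fun,3))
```

```text
tall [ 0.6088 -0.1449  0.18  ] short [ 0.426 -0.093  0.08 ]
vial [0.4135 0.0755 0.075 ] can [0.434  0.2471 0.1   ] mug [ 0.7876 -0.1212  0.092 ] dish [0.7637 0.0353 0.03  ] box [0.7747 0.2291 0.045 ] red [ 0.6463 -0.3572  0.08  ]
brush [ 0.5544 -0.265   0.02  ] [ 0.3759 -0.3335  0.02  ] [ 0.4632 -0.3007  0.02  ]
mouth [array([0.647 , 0.1386, 0.035 ]), array([0.5267, 0.1304, 0.035 ])] far [array([0.6189, 0.4738, 0.035 ]), array([0.4888, 0.4615, 0.035 ])] wings [array([0.6835, 0.0882, 0.035 ]), array([0.5017, 0.0698, 0.035 ])] plate face [0.6161 0.3698 0.077 ] [0.5045 0.3594 0.077 ]
tall_center (0,) [ 0.6113 -0.1432] -0.904
tall_center (1,) [ 0.6139 -0.1461] -0.926
tall_center (0, 1) [ 0.6122 -0.1451] -1.826
short_center (0,) [ 0.4266 -0.0936] -0.894
short_center (1,) [ 0.4279 -0.0941] -0.908
short_center (0, 1) [ 0.4241 -0.0909] -1.795
```

Run:
```python
from h import *
p=shot('wrist','w0.png'); print(np.round(p['mount'],3).tolist(),np.round(p['K'],0).tolist())
```

```text
[[-0.0, -0.948, -0.318, 0.083], [1.0, -0.0, 0.0, 0.0], [-0.0, -0.318, 0.948, -0.118], [0.0, 0.0, 0.0, 1.0]] [[291.0, 0.0, 253.0], [0.0, 291.0, 190.0], [0.0, 0.0, 1.0]]
```

View pics/w0.png

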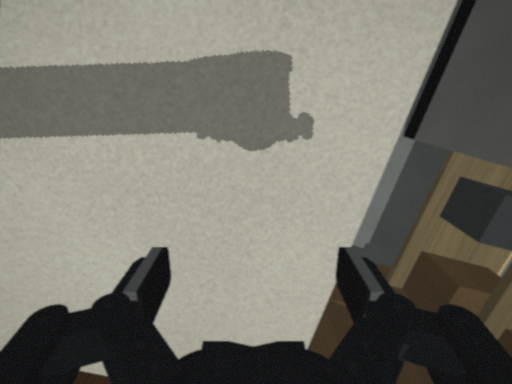

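The wrist view shows free table ahead, with a wooden tray under the right finger, so I won't touch down here. The camera sits on tool +x, 83 mm out. I'll go to a free spot at (0.48,-0.19) and turn the tool's y across the lane.

```bash
cat >> h.py <<'E'
from scipy.spatial.transform import Rotation as Ro
A=np.deg2rad(5.4); M=np.array([.587,.1345]); u=np.array([-np.sin(A),np.cos(A)]); lf=np.array([-np.cos(A),-np.sin(A)])
def lane(d,l): return M+d*u+l*lf
def tolane(xy): r=np.array(xy)[:2]-M; return r@u, r@lf
def Rt(tilt,dirang=90+5.4):
    "tool leaning back from push direction dirang (deg), tips lead; tool x on push side"
    a=np.deg2rad(dirang);t=np.deg2rad(tilt);f=np.array([np.cos(a),np.sin(a),0]);z=np.sin(t)*f+np.cos(t)*np.array([0,0,-1])
    y=np.cross([0,0,-1.],f); return np.c_[np.cross(y,z),y,z]
def delta(pos,R):
    s=ctrl.sense();R0=np.array(s['tcp_rot'])
    sh=R0.T@(np.array(pos)-s['tool_pos']); rv=Ro.from_matrix(R0.T@R).as_rotvec(degrees=True)
    print('pos',np.round(s['tool_pos'],4),'lane',np.round(tolane(s['tool_pos']),4),'F',np.round(s['wrist_force'],1),'w',round(s['width'],4),'t',s['time'],'z',np.round(R0[:,2],3))
    print('shift',sh.round(4).tolist(),'rot',rv.round(1).tolist()); return sh,rv
E
python3 - <<'E'
from h import *
print(Rt(0).round(3).tolist()); delta([.48,-.19,.26],Rt(0))
E
```

```text
[[-0.094, 0.996, 0.0], [0.996, 0.094, 0.0], [0.0, 0.0, -1.0]]
pos [ 0.172  -0.6269  0.2563] lane [-0.7189  0.4848] F [-0.  -0.1 -0.1] w 0.0857 t 1.35 z [-0. -0. -1.]
shift [0.4126, -0.3398, -0.0037] rot [0.0, 0.0, -80.1]
```

play_rows(
  steps=[
    [0.03, 0.413, -0.34, -0.004, 0, 0, -80],
    [0.03, 0.413, -0.34, -0.004, 0, 0, -80],
    [0.03, 0.413, -0.34, -0.004, 0, 0, -80],
    [0.03, 0.413, -0.34, -0.004, 0, 0, -80],
    [0.03, 0.413, -0.34, -0.004, 0, 0, -80],
  ],
  newtons=40,
)

```text
time: 1.98
tool_pos: [0.3531, -0.3697, 0.259]
tcp_rot: [[0.352, 0.936, 0.0], [0.936, -0.352, -0.001], [-0.001, 0.001, -1.0]]
wrist_force: [0.5, -0.9, 0.4]
width: 0.0299
```

```bash
python3 -c "
from h import *
delta([.48,-.19,.26],Rt(0))"
```

```text
pos [ 0.3531 -0.3697  0.259 ] lane [-0.48    0.2803] F [ 0.5 -0.9  0.4] w 0.0299 t 1.975 z [ 0.    -0.001 -1.   ]
shift [0.2129, 0.0556, -0.0011] rot [0.0, 0.1, -26.0]
```

play_rows(
  steps=[
    [0.03, 0.213, 0.056, 0, 0, 0, -26],
    [0.03, 0.213, 0.056, 0, 0, 0, -26],
    [0.03, 0.213, 0.056, 0, 0, 0, -26],
    [0.03, 0.213, 0.056, 0.04, 0, 0, -26],
    [0.03, 0.213, 0.056, 0.1, 0, 0, -26],
  ],
)

```text
time: 2.6
tool_pos: [0.4841, -0.1898, 0.1599]
tcp_rot: [[-0.094, 0.996, 0.006], [0.996, 0.094, -0.002], [-0.003, 0.006, -1.0]]
wrist_force: [0.3, -0.9, 0.4]
width: 0.0298
```

play_rows(
  steps=[
    [0.03, 0, 0, 0.06, 0, 0, 0],
    [0.03, 0, 0, 0.11, 0, 0, 0],
    [0.03, 0, 0, 0.115, 0, 0, 0],
    [0.03, 0, 0, 0.12, 0, 0, 0],
    [0.03, 0, 0, 0.12, 0, 0, 0],
  ],
)

```text
time: 3.22
tool_pos: [0.482, -0.1933, 0.0406]
tcp_rot: [[-0.088, 0.996, 0.003], [0.996, 0.088, -0.002], [-0.002, 0.003, -1.0]]
wrist_force: [-0.5, 1.0, 0.4]
width: 0.0301
```

play_rows(
  steps=[
    [0.03, 0, 0, 0.004, 0, 0, 0],
    [0.03, 0, 0, 0.008, 0, 0, 0],
    [0.03, 0, 0, 0.012, 0, 0, 0],
    [0.03, 0, 0, 0.015, 0, 0, 0],
  ],
)

```text
time: 3.72
tool_pos: [0.4805, -0.1926, 0.0245]
tcp_rot: [[-0.088, 0.996, -0.001], [0.996, 0.088, -0.0], [-0.0, -0.001, -1.0]]
wrist_force: [-8.5, 2.4, 26.3]
width: 0.03
```

```bash
python3 -c "
from h import *
R=Rt(35); G=np.r_[lane(-.362,.001),.0485]
print(G); delta(G-.22*R[:,2],R)"
```

```text
[ 0.62007165 -0.22598754  0.0485    ]
pos [ 0.4805 -0.1926  0.0245] lane [-0.3156  0.1368] F [-8.5  2.4 26.3] w 0.03 t 3.725 z [-0.001 -0.    -1.   ]
shift [-0.1718, 0.1366, -0.2043] rot [0.0, 35.0, -0.4]
```

play_rows(
  steps=[
    [0.03, 0, 0, -0.06, 0, 0, 0],
    [0.03, 0, 0, -0.12, 0, 0, 0],
    [0.03, 0, 0, -0.18, 0, 0, 0],
    [0.03, -0.03, 0.02, -0.23, 0, 9, 0],
    [0.03, -0.06, 0.05, -0.25, 0, 18, 0],
  ],
)

```text
time: 4.35
tool_pos: [0.5374, -0.2487, 0.2794]
tcp_rot: [[-0.087, 0.996, -0.021], [0.948, 0.089, 0.306], [0.307, 0.007, -0.952]]
wrist_force: [1.4, 0.5, 0.8]
width: 0.03
```

```bash
python3 -c "
from h import *
R=Rt(35); G=np.r_[lane(-.362,.001),.0485]
print(G); delta(G-.22*R[:,2],R)"
```

```text
[ 0.62007165 -0.22598754  0.0485    ]
pos [ 0.5374 -0.2487  0.2794] lane [-0.3769  0.0854] F [1.4 0.5 0.8] w 0.03 t 4.35 z [-0.021  0.306 -0.952]
shift [-0.1213, 0.0847, 0.0147] rot [0.5, 17.1, -0.1]
```

play_rows(
  steps=[
    [0.03, -0.04, 0.03, 0, 0, 9, 0],
    [0.03, -0.09, 0.06, 0.005, 0, 17, 0],
    [0.03, -0.121, 0.085, 0.015, 0.5, 17, 0],
    [0.03, -0.121, 0.085, 0.015, 0.5, 17, 0],
  ],
)

```text
time: 4.85
tool_pos: [0.63, -0.3515, 0.2141]
tcp_rot: [[-0.065, 0.996, -0.064], [0.813, 0.09, 0.575], [0.579, -0.014, -0.815]]
wrist_force: [0.3, 0.5, -0.1]
width: 0.0299
```

```bash
python3 -c "
from h import *
R=Rt(35); G=np.r_[lane(-.362,.001),.0485]
delta(G,R); shot('side','side1.png'); 
p=shot('top','top1.png')['pixels'][70:270,220:420,::-1]
q=cv2.imread('pics/side1.png')[80:280,180:380]
cv2.imwrite('pics/a1.png',cv2.resize(np.hstack([p,q]),None,fx=2,fy=2))"
```

```text
pos [ 0.63   -0.3515  0.2141] lane [-0.4879  0.0029] F [ 0.3  0.5 -0.1] w 0.0299 t 4.85 z [-0.064  0.575 -0.815]
shift [0.0068, 0.0038, 0.2079] rot [-0.6, -0.4, -0.6]
```

View pics/a1.png

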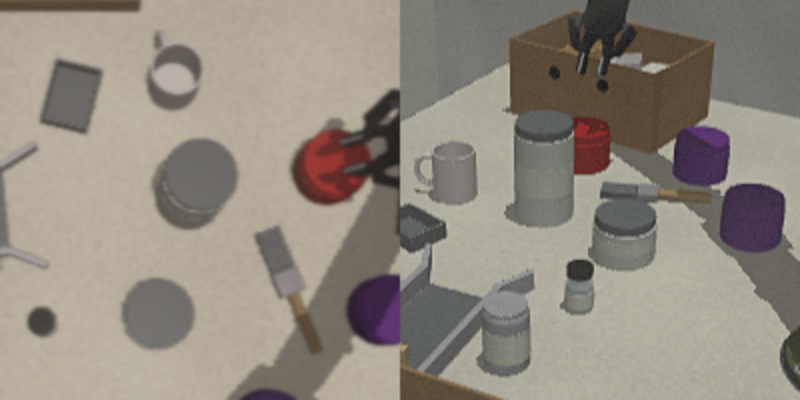

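The gripper hangs above and behind the red drum (top crop (340,165)), pointing at the tall drum's foot as planned. Going in along the tool axis.

play_rows(
  steps=[
    [0.03, 0.003, 0.002, 0.05, -0.5, -0.4, -0.5],
    [0.03, 0.005, 0.003, 0.1, -0.5, -0.4, -0.5],
    [0.03, 0.007, 0.004, 0.14, -0.5, -0.4, -0.5],
    [0.03, 0.007, 0.004, 0.165, -0.5, -0.4, -0.5],
  ],
)

```text
time: 5.45
tool_pos: [0.6232, -0.2477, 0.0929]
tcp_rot: [[-0.083, 0.995, -0.05], [0.82, 0.097, 0.564], [0.566, 0.006, -0.824]]
wrist_force: [-0.1, -0.6, -0.1]
width: 0.03
```

```bash
python3 -c "
from h import *
R=Rt(35); G=np.r_[lane(-.362,.001),.0485]
delta(G,R); shot('side','side2.png'); 
p=shot('top','top2.png')['pixels'][70:270,220:420,::-1]
q=cv2.imread('pics/side2.png')[80:280,180:380]
cv2.imwrite('pics/a2.png',cv2.resize(np.hstack([p,q]),None,fx=2,fy=2))"
```

```text
pos [ 0.6232 -0.2477  0.0929] lane [-3.839e-01 -1.000e-04] F [-0.1 -0.6 -0.1] w 0.03 t 5.45 z [-0.05   0.564 -0.824]
shift [-0.0071, -0.0012, 0.0489] rot [0.2, 0.5, 0.3]
```

View pics/a2.png

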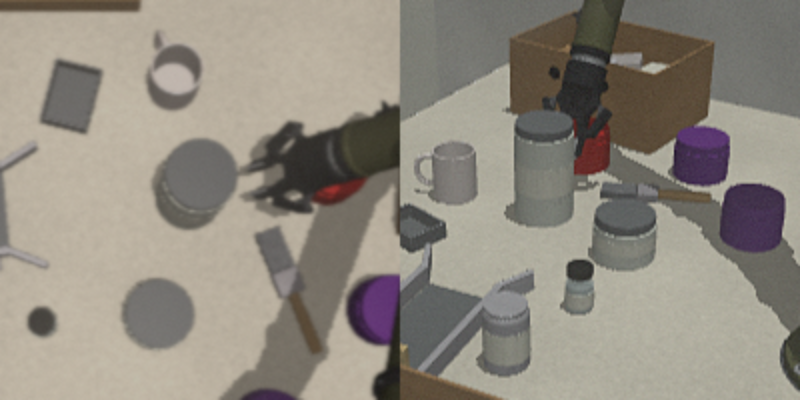

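play_rows(
  steps=[
    [0.03, -0.001, -0.001, 0.015, 0, 0, 0],
    [0.03, -0.002, -0.001, 0.03, 0, 0.5, 0],
    [0.03, -0.004, -0.001, 0.045, 0, 0.5, 0],
    [0.03, -0.004, -0.001, 0.045, 0, 0.5, 0],
  ],
)

```text
time: 6.05
tool_pos: [0.6199, -0.227, 0.0499]
tcp_rot: [[-0.079, 0.995, -0.053], [0.813, 0.095, 0.574], [0.577, 0.002, -0.817]]
wrist_force: [-0.6, 0.1, 0.1]
width: 0.0305
```

```bash
python3 -c "
from h import *
R=Rt(35); G=np.r_[lane(-.29,.001),.0525]
delta(G,R)"
```

```text
pos [ 0.6199 -0.227   0.0499] lane [-0.363   0.0013] F [-0.6  0.1  0.1] w 0.0305 t 6.05 z [-0.053  0.574 -0.817]
shift [0.0611, 0.0003, 0.0399] rot [0.1, -0.2, 0.1]
```

play_rows(
  steps=[
    [0.03, 0.008, 0, 0.004, 0, 0, 0],
    [0.03, 0.018, 0, 0.01, 0, 0, 0],
    [0.03, 0.031, 0, 0.019, 0, 0, 0],
    [0.03, 0.046, 0, 0.03, 0, 0, 0],
    [0.03, 0.061, 0, 0.04, 0, 0, 0],
  ],
)

```text
time: 6.68
tool_pos: [0.6138, -0.154, 0.054]
tcp_rot: [[-0.08, 0.996, -0.051], [0.814, 0.095, 0.573], [0.575, 0.004, -0.818]]
wrist_force: [0.8, -3.4, -0.8]
width: 0.0299
```

```bash
cat > look.py <<'E'
from h import *
import sys
from scipy.optimize import minimize
def mask(q,x,y,h,r=.052):
    t=np.linspace(0,2*np.pi,48);P=np.r_[np.c_[x+r*np.cos(t),y+r*np.sin(t),0*t],np.c_[x+r*np.cos(t),y+r*np.sin(t),0*t+h]]
    m=np.zeros((384,512),np.uint8);cv2.fillConvexPoly(m,cv2.convexHull((proj(q,P)*16).round().astype(np.int32)),1,shift=4);return m>0
def find(l,g,cams=('top','side')):
    h={'tall_center':.18,'short_center':.08}[l]
    for n in cams:
        q=ctrl.camera(n);m0=mask(q,*g,h);iou=lambda a,b:(a&b).sum()/(a|b).sum()
        c=[r['region'] for r in ctrl.regions_of(q,l)]
        if not c: print(n,'none');continue
        r=max(c,key=lambda r:iou(r,m0))
        o=minimize(lambda v:-iou(mask(q,*v,h),r),g,method='Nelder-Mead',options=dict(initial_simplex=[g,np.add(g,[.012,0]),np.add(g,[0,.012])]))
        print(l,n,o.x.round(4),'lane',np.round(tolane(o.x),4),'iou',round(-o.fun,3))
E
python3 -c "
from look import *
find('tall_center',lane(-.21,0))
R=Rt(35); G=np.r_[lane(-.20,.001),.0525]
delta(G,R)"
```

```text
tall_center top [ 0.6066 -0.0847] lane [-0.2201  0.0011] iou 0.909
tall_center side [ 0.6067 -0.0795] lane [-0.2149  0.0005] iou 0.941
pos [ 0.6139 -0.1537  0.0544] lane [-0.2895  0.0003] F [-0.7  0.2 -0.1] w 0.0299 t 6.875 z [-0.052  0.574 -0.817]
shift [0.072, -0.0005, 0.0531] rot [0.1, -0.2, 0.2]
```

play_rows(
  steps=[
    [0.03, 0.01, 0, 0.007, 0, 0, 0],
    [0.03, 0.025, 0, 0.018, 0, 0, 0],
    [0.03, 0.041, 0, 0.029, 0, 0, 0],
    [0.03, 0.057, 0, 0.04, 0, 0, 0],
    [0.03, 0.074, 0, 0.052, 0, 0, 0],
  ],
)

```text
time: 7.5
tool_pos: [0.6052, -0.0644, 0.0537]
tcp_rot: [[-0.079, 0.996, -0.051], [0.814, 0.094, 0.573], [0.575, 0.004, -0.818]]
wrist_force: [-0.1, -3.7, 0.4]
width: 0.0294
```

```bash
python3 -c "
from look import *
find('tall_center',lane(-.12,0))
R=Rt(35); G=np.r_[lane(-.11,.001),.0525]
delta(G,R)"
```

```text
tall_center top [0.5982 0.0053] lane [-0.1296  0.001 ] iou 0.931
tall_center side [0.5988 0.01  ] lane [-0.125 -0.   ] iou 0.933
pos [ 0.605  -0.0635  0.0541] lane [-0.1989  0.0007] F [0.7 0.  0.9] w 0.0302 t 7.7 z [-0.053  0.574 -0.817]
shift [0.0717, -0.0001, 0.0525] rot [0.1, -0.2, 0.2]
```

play_rows(
  steps=[
    [0.03, 0.01, 0, 0.007, 0, 0, 0],
    [0.03, 0.025, 0, 0.018, 0, 0, 0],
    [0.03, 0.041, 0, 0.029, 0, 0, 0],
    [0.03, 0.057, 0, 0.04, 0, 0, 0],
    [0.03, 0.073, 0, 0.052, 0, 0, 0],
  ],
)

```text
time: 8.32
tool_pos: [0.5968, 0.0248, 0.0533]
tcp_rot: [[-0.08, 0.996, -0.051], [0.814, 0.094, 0.573], [0.575, 0.004, -0.818]]
wrist_force: [1.0, -5.1, 2.0]
width: 0.0299
```

```bash
python3 -c "
from look import *
find('tall_center',lane(-.03,0))
R=Rt(35); G=np.r_[lane(-.04,.001),.0525]
delta(G,R)
p=shot('top','top3.png')['pixels'][110:250,120:320,::-1]
cv2.imwrite('pics/a3.png',cv2.resize(p,None,fx=4,fy=4,interpolation=cv2.INTER_CUBIC))"
```

```text
tall_center top [0.5886 0.0919] lane [-0.0425  0.0024] iou 0.905
tall_center side [0.5904 0.0981] lane [-0.0365  0.0001] iou 0.908
pos [0.5965 0.0255 0.0535] lane [-0.1094  0.0008] F [ 0.2 -0.6  0.3] w 0.0302 t 8.525 z [-0.052  0.574 -0.817]
shift [0.0561, 0.0, 0.0408] rot [0.1, -0.2, 0.2]
```

View pics/a3.png

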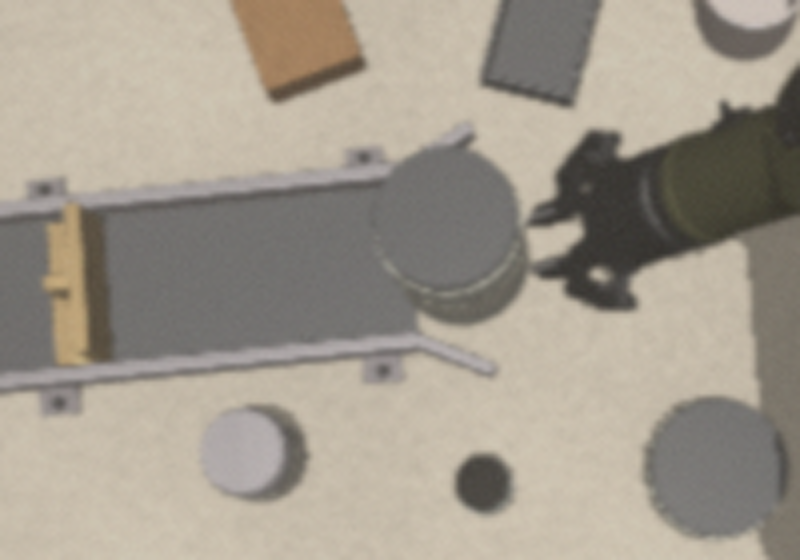

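The drum sits between the wings, upright, with the plate face near crop (100,280). I'll check the lane's centre line from rail inner edges at crop x=150 and x=380.

```bash
python3 -c "
from h import *
p=ctrl.camera('top')
for (x,y1,y2) in ((150,204,362),(380,183,343)):
    a,b=[ray(p,120+x/4,110+y/4,.035) for y in (y1,y2)]
    print(np.linalg.norm(a-b).round(4),tolane((a+b)/2))
for x,y in ((108,212),(104,350)): print('plate top',tolane(ray(p,120+x/4,110+y/4,.077)), tolane(ray(p,120+(x-22)/4,110+y/4,.077)))
"
```

```text
0.1212 (np.float64(0.1985225190553651), np.float64(0.0022949413298796713))
0.1228 (np.float64(0.023627238348261363), np.float64(0.0028274853963897056))
plate top (np.float64(0.21717962592497106), np.float64(-0.045773855398454064)) (np.float64(0.23341876301174036), np.float64(-0.04726091992508699))
plate top (np.float64(0.22604049914233285), np.float64(0.05653042647119264)) (np.float64(0.24212630395470333), np.float64(0.055072492543175436))
```

play_rows(
  steps=[
    [0.03, 0.01, 0, 0.007, 0, 0, 0],
    [0.03, 0.025, 0, 0.018, 0, 0, 0],
    [0.03, 0.041, -0.001, 0.029, 0, 0, 0],
    [0.03, 0.057, -0.001, 0.04, 0, 0, 0],
    [0.03, 0.073, -0.001, 0.052, 0, 0, 0],
  ],
)

```text
time: 9.25
tool_pos: [0.5872, 0.1142, 0.0526]
tcp_rot: [[-0.08, 0.996, -0.051], [0.814, 0.095, 0.573], [0.575, 0.004, -0.818]]
wrist_force: [1.1, -4.3, 0.4]
width: 0.0299
```

play_rows(
  steps=[
    [0.03, 0.013, 0, 0.009, 0, 0, 0],
    [0.03, 0.026, 0, 0.018, 0, 0, 0],
    [0.03, 0.039, 0, 0.027, 0, 0, 0],
    [0.03, 0.05, 0, 0.035, 0, 0, 0],
    [0.03, 0.06, 0, 0.042, 0, 0, 0],
  ],
)

```text
time: 9.88
tool_pos: [0.5805, 0.1866, 0.0528]
tcp_rot: [[-0.08, 0.996, -0.051], [0.814, 0.094, 0.573], [0.575, 0.004, -0.818]]
wrist_force: [0.4, -4.0, 0.3]
width: 0.03
```

```bash
python3 -c "
from look import *
find('tall_center',lane(.13,0.002))
R=Rt(35); G=np.r_[lane(.1,.002),.0525]
delta(G,R)
print([r['box'] for r in ctrl.regions_of(ctrl.camera('top'),'end_plate')])"
```

```text
tall_center top [0.5748 0.2548] lane [0.1209 0.0009] iou 0.951
tall_center side [0.5773 0.2556] lane [ 0.1214 -0.0018] iou 0.886
pos [0.5802 0.1869 0.0532] lane [0.0528 0.0018] F [ 0.3 -0.2 -0.2] w 0.0302 t 10.075 z [-0.052  0.574 -0.817]
shift [0.0382, -0.0002, 0.0277] rot [0.1, -0.2, 0.2]
[[130.1, 161.5, 17.6, 37.6]]
```

play_rows(
  steps=[
    [0.03, 0.008, 0, 0.006, 0, 0, 0],
    [0.03, 0.017, 0, 0.012, 0, 0, 0],
    [0.03, 0.024, 0, 0.017, 0, 0, 0],
    [0.03, 0.028, 0, 0.02, 0, 0, 0],
  ],
)

```text
time: 10.68
tool_pos: [0.5772, 0.2205, 0.0524]
tcp_rot: [[-0.08, 0.996, -0.051], [0.814, 0.095, 0.573], [0.575, 0.004, -0.818]]
wrist_force: [0.7, -3.7, 0.5]
width: 0.0301
```

play_rows(
  steps=[
    [0.03, 0.002, 0, 0.0014, 0, 0, 0],
    [0.03, 0.004, 0, 0.0028, 0, 0, 0],
  ],
)

```text
time: 10.92
tool_pos: [0.577, 0.2245, 0.0524]
tcp_rot: [[-0.079, 0.996, -0.05], [0.815, 0.094, 0.572], [0.575, 0.004, -0.818]]
wrist_force: [-0.8, -3.9, 0.0]
width: 0.0299
```

play_rows(
  steps=[
    [0.03, 0.002, 0, 0.0014, 0, 0, 0],
    [0.03, 0.004, 0, 0.0028, 0, 0, 0],
  ],
)

```text
time: 11.18
tool_pos: [0.5765, 0.2297, 0.0525]
tcp_rot: [[-0.079, 0.996, -0.05], [0.814, 0.094, 0.573], [0.575, 0.004, -0.818]]
wrist_force: [-0.2, -3.6, 0.4]
width: 0.0301
```

play_rows(
  steps=[
    [0.03, 0.002, 0, 0.0014, 0, 0, 0],
    [0.03, 0.0035, 0, 0.0025, 0, 0, 0],
  ],
)

```text
time: 11.42
tool_pos: [0.5759, 0.2343, 0.0525]
tcp_rot: [[-0.08, 0.996, -0.051], [0.814, 0.094, 0.573], [0.575, 0.004, -0.818]]
wrist_force: [0.2, -3.6, -0.2]
width: 0.0299
```

play_rows(
  steps=[
    [0.03, 0.0015, 0, 0.001, 0, 0, 0],
    [0.03, 0.003, 0, 0.002, 0, 0, 0],
  ],
)

```text
time: 11.68
tool_pos: [0.5756, 0.2377, 0.0526]
tcp_rot: [[-0.08, 0.996, -0.051], [0.814, 0.094, 0.573], [0.575, 0.004, -0.818]]
wrist_force: [-0.1, -2.9, -0.4]
width: 0.0301
```

play_rows(
  steps=[
    [0.03, 0.0015, 0, 0.001, 0, 0, 0],
    [0.03, 0.003, 0, 0.002, 0, 0, 0],
  ],
)

```text
time: 11.92
tool_pos: [0.5752, 0.2414, 0.0526]
tcp_rot: [[-0.08, 0.996, -0.051], [0.814, 0.094, 0.573], [0.575, 0.004, -0.818]]
wrist_force: [-0.0, -2.3, -1.3]
width: 0.0301
```

play_rows(
  steps=[
    [0.03, 0.0015, 0, 0.001, 0, 0, 0],
    [0.03, 0.003, 0, 0.002, 0, 0, 0],
  ],
)

```text
time: 12.18
tool_pos: [0.5749, 0.245, 0.0527]
tcp_rot: [[-0.08, 0.996, -0.051], [0.814, 0.094, 0.573], [0.575, 0.004, -0.818]]
wrist_force: [0.1, -2.3, -1.6]
width: 0.0301
```

```bash
python3 -c "
from look import *
find('tall_center',lane(.18,0.002))
R=Rt(35); G=np.r_[lane(.12,.002),.0525]
delta(G,R)
p=shot('top')
print([r['box'] for r in ctrl.regions_of(p,'end_plate')])"
```

```text
tall_center top [0.569  0.3117] lane [0.1781 0.0013] iou 0.914
tall_center side [0.5887 0.2966] lane [ 0.1612 -0.017 ] iou 0.774
pos [0.5748 0.2452 0.0529] lane [0.1113 0.0017] F [-0.  -1.2 -1. ] w 0.03 t 12.375 z [-0.051  0.573 -0.818]
shift [0.0069, -0.0003, 0.0053] rot [0.2, -0.1, 0.2]
[[132.5, 168.4, 14.6, 29.9]]
```

play_rows(
  steps=[
    [0.03, 0.0015, 0, 0.001, 0, 0, 0],
    [0.03, 0.003, 0, 0.002, 0, 0, 0],
  ],
)

```text
time: 12.72
tool_pos: [0.5749, 0.2481, 0.0529]
tcp_rot: [[-0.079, 0.996, -0.05], [0.815, 0.094, 0.572], [0.575, 0.005, -0.818]]
wrist_force: [0.6, -2.1, -0.6]
width: 0.0295
```

```bash
python3 -c "
from h import *
p=shot('top','top4.png')['pixels'][140:220,110:230,::-1]
q=shot('side','side4.png')['pixels'][140:280,120:320,::-1]
a=cv2.resize(p,(600,400));b=cv2.resize(q,(400,280))
z=np.zeros((400,800,3),np.uint8); z[:,:400]=cv2.resize(p,None,fx=4,fy=4)[:320].shape and cv2.resize(p,(400,400)) ; z[:280,400:]=b
cv2.imwrite('pics/a4.png',z)"
```

```text
(no output)
```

View pics/a4.png

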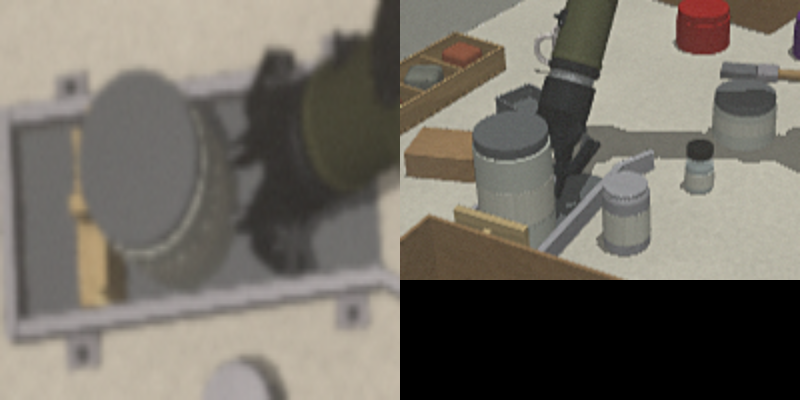

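The drum is upright, about level with the plate but not visibly pressing on it. I'll continue by feel.

play_rows(
  steps=[
    [0.03, 0.0013, 0, 0.0009, 0, 0, 0],
    [0.03, 0.0025, 0, 0.0017, 0, 0, 0],
  ],
)

```text
time: 13.08
tool_pos: [0.5744, 0.2514, 0.0529]
tcp_rot: [[-0.079, 0.996, -0.051], [0.814, 0.094, 0.573], [0.575, 0.004, -0.818]]
wrist_force: [0.1, -3.7, -1.9]
width: 0.03
```

play_rows(
  steps=[
    [0.03, 0.0013, 0, 0.0009, 0, 0, 0],
    [0.03, 0.0025, 0, 0.0017, 0, 0, 0],
  ],
)

```text
time: 13.32
tool_pos: [0.5746, 0.2519, 0.0526]
tcp_rot: [[-0.079, 0.996, -0.05], [0.816, 0.093, 0.57], [0.573, 0.004, -0.82]]
wrist_force: [-2.6, -13.5, 4.5]
width: 0.03
```

Contact: force jumped to 13.5 N and the TCP stopped at y≈0.252. I'll push about 5 mm more.

play_rows(
  steps=[
    [0.03, 0.0012, 0, 0.0009, 0, 0, 0],
    [0.03, 0.0025, 0, 0.0017, 0, 0, 0],
  ],
)

```text
time: 13.58
tool_pos: [0.5753, 0.2532, 0.0526]
tcp_rot: [[-0.078, 0.996, -0.048], [0.817, 0.092, 0.569], [0.571, 0.005, -0.821]]
wrist_force: [-1.5, -15.2, 5.9]
width: 0.0299
```

play_rows(
  steps=[
    [0.03, 0.0012, 0, 0.0009, 0, 0, 0],
    [0.03, 0.0025, 0, 0.0017, 0, 0, 0],
  ],
)

```text
time: 13.82
tool_pos: [0.5759, 0.2556, 0.0526]
tcp_rot: [[-0.078, 0.996, -0.047], [0.817, 0.091, 0.569], [0.571, 0.006, -0.821]]
wrist_force: [0.1, -15.3, 5.0]
width: 0.0299
```

play_rows(
  steps=[
    [0.03, 0.0012, 0, 0.0009, 0, 0, 0],
    [0.03, 0.0012, 0, 0.0009, 0, 0, 0],
  ],
)

```text
time: 14.08
tool_pos: [0.5759, 0.2573, 0.0526]
tcp_rot: [[-0.078, 0.996, -0.046], [0.817, 0.09, 0.569], [0.571, 0.007, -0.821]]
wrist_force: [0.5, -14.9, 4.8]
width: 0.0301
```

play_rows(
  steps=[
    [0.03, -0.01, 0, -0.007, 0, 0, 0],
    [0.03, -0.03, 0, -0.021, 0, 0, 0],
    [0.03, -0.06, 0, -0.042, 0, 0, 0],
    [0.03, -0.06, 0, -0.09, 0, 0, 0],
    [0.03, -0.06, 0, -0.14, 0, 0, 0],
  ],
)

```text
time: 14.7
tool_pos: [0.5848, 0.1315, 0.1337]
tcp_rot: [[-0.078, 0.996, -0.052], [0.813, 0.094, 0.574], [0.576, 0.003, -0.817]]
wrist_force: [0.4, -0.1, 0.3]
width: 0.03
```

```bash
python3 -c "
from look import *
delta([.45,-.2,.3],Rt(0,50))
find('tall_center',lane(.19,0.002))
find('short_center',[.426,-.0925])
p=shot('top','top5.png')['pixels'][140:220,110:230,::-1]
q=shot('side','side5.png')['pixels'][140:280,120:320,::-1]
z=np.zeros((400,1000,3),np.uint8); z[:,:600]=cv2.resize(p,(600,400),interpolation=2) ; z[:280,600:]=cv2.resize(q,(400,280))
cv2.imwrite('pics/a5.png',cv2.resize(z,None,fx=.8,fy=.8))"
```

```text
pos [0.5848 0.1315 0.1337] lane [-0.0028  0.0025] F [ 0.4 -0.1  0.3] w 0.03 t 14.7 z [-0.052  0.574 -0.817]
shift [-0.1633, -0.1648, -0.3192] rot [-13.8, -33.4, 44.0]
tall_center top [0.5701 0.3249] lane [ 0.1911 -0.0011] iou 0.93
tall_center side [0.5803 0.3157] lane [ 0.181  -0.0103] iou 0.749
short_center top [ 0.4234 -0.0761] lane [-0.1943  0.1827] iou 0.49
short_center side [ 0.425  -0.0899] lane [-0.2082  0.1824] iou 0.916
```

View pics/a5.png

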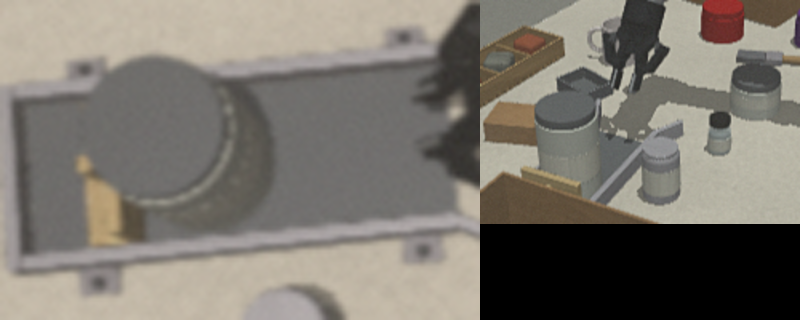

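The tall drum stands upright in the lane against the plate, which shifted about 5 mm by TCP travel after contact. Next is the short drum: raise the arm, then go to its near (-x,-y) side.

play_rows(
  steps=[
    [0.05, 0.035, 0, -0.049, 0, -9, 0],
    [0.05, 0.069, 0, -0.098, 0, -18, 0],
    [0.05, 0.069, 0, -0.098, 0, -27, 0],
  ],
)

```text
time: 15.58
tool_pos: [0.5873, 0.1346, 0.2591]
tcp_rot: [[-0.095, 0.995, 0.002], [0.986, 0.094, 0.137], [0.136, 0.015, -0.991]]
wrist_force: [-0.2, -0.4, -1.1]
width: 0.0501
```

```bash
python3 -c "
from look import *
find('short_center',[.426,-.0925])
delta([.391,-.153,.22],Rt(8,60))"
```

```text
short_center top [ 0.4261 -0.0924] lane [-0.2107  0.1815] iou 0.918
short_center side [ 0.425  -0.0893] lane [-0.2076  0.1824] iou 0.929
pos [0.5838 0.1338 0.2518] lane [-0.0004  0.0033] F [ 0.9 -1.  -0.7] w 0.0501 t 15.775 z [-0.012  0.142 -0.99 ]
shift [-0.2685, -0.2197, -0.0071] rot [-4.9, -0.2, 35.2]
```

play_rows(
  steps=[
    [0.05, -0.268, -0.22, -0.007, -5, 0, 35],
    [0.05, -0.268, -0.22, -0.007, -5, 0, 35],
    [0.05, -0.268, -0.22, -0.007, -5, 0, 35],
    [0.05, -0.268, -0.22, -0.007, -5, 0, 35],
    [0.05, -0.268, -0.22, -0.007, -5, 0, 35],
  ],
)

```text
time: 16.4
tool_pos: [0.4071, -0.1278, 0.2224]
tcp_rot: [[0.499, 0.864, 0.074], [0.854, -0.504, 0.125], [0.146, 0.001, -0.989]]
wrist_force: [1.6, -0.4, 0.2]
width: 0.05
```

play_rows(
  steps=[
    [0.05, -0.035, -0.025, 0, 0, 0, 0],
    [0.05, -0.035, -0.025, 0, 0, 0, 0],
  ],
)

```text
time: 16.65
tool_pos: [0.3673, -0.1451, 0.2168]
tcp_rot: [[0.503, 0.861, 0.073], [0.852, -0.508, 0.126], [0.145, -0.001, -0.989]]
wrist_force: [0.6, 0.1, 0.6]
width: 0.0498
```

```bash
python3 -c "
from look import *
delta([.391,-.153,.042],Rt(8,60))"
```

```text
pos [ 0.3673 -0.1451  0.2168] lane [-0.2577  0.245 ] F [0.6 0.1 0.6] w 0.0498 t 16.65 z [ 0.073  0.126 -0.989]
shift [-0.0202, 0.0246, 0.1737] rot [0.0, -0.4, -0.5]
```

play_rows(
  steps=[
    [0.05, -0.02, 0.024, 0.03, 0, 0, 0],
    [0.05, -0.02, 0.024, 0.08, 0, 0, 0],
    [0.05, -0.02, 0.024, 0.12, 0, 0, 0],
    [0.05, -0.02, 0.024, 0.16, 0, 0, 0],
    [0.05, -0.02, 0.024, 0.174, 0, 0, 0],
  ],
)

```text
time: 17.27
tool_pos: [0.3933, -0.1488, 0.0413]
tcp_rot: [[0.495, 0.866, 0.071], [0.857, -0.5, 0.127], [0.145, -0.002, -0.989]]
wrist_force: [0.2, -0.8, 1.1]
width: 0.0503
```

```bash
python3 -c "
from look import *
delta([.382,-.135,.042],Rt(8,50))"
```

```text
pos [ 0.3933 -0.1488  0.0413] lane [-0.2638  0.2195] F [ 0.2 -0.8  1.1] w 0.0503 t 17.275 z [ 0.071  0.127 -0.989]
shift [0.0064, -0.0167, 0.0002] rot [-1.6, -0.3, 9.9]
```

```bash
cat > way.py <<'E'
from look import *
def way(W,z=.041,t=8,off=.060):
    s=ctrl.sense();R0=np.array(s['tcp_rot'])
    for x,y,d in W:
        a=np.deg2rad(d);g=np.array([x-off*np.cos(a),y-off*np.sin(a),z]);R=Rt(t,d)
        print((R0.T@(g-s['tool_pos'])).round(3).tolist(),Ro.from_matrix(R0.T@R).as_rotvec(degrees=True).round(0).tolist(),'r',np.hypot(*g[:2]).round(3))
E
python3 -c "
from way import *
way([(.428,-.09,54),(.436,-.079,50),(.445,-.067,47),(.455,-.056,44),(.466,-.046,41)])"
```

```text
[0.008, -0.006, 0.002] [-1.0, -0.0, 6.0] r 0.416
[0.022, -0.008, 0.004] [-2.0, -0.0, 10.0] r 0.417
[0.038, -0.01, 0.006] [-2.0, -0.0, 13.0] r 0.419
[0.053, -0.01, 0.008] [-2.0, -0.0, 16.0] r 0.423
[0.068, -0.008, 0.01] [-3.0, -0.0, 19.0] r 0.429
```

play_rows(
  steps=[
    [0.05, 0.008, -0.006, 0.001, -1, 0, 6],
    [0.05, 0.022, -0.008, 0.003, -2, 0, 10],
    [0.05, 0.038, -0.01, 0.006, -2, 0, 13],
    [0.05, 0.053, -0.01, 0.008, -2, 0, 16],
    [0.05, 0.068, -0.008, 0.01, -3, 0, 19],
  ],
)

```text
time: 17.9
tool_pos: [0.4227, -0.0869, 0.0442]
tcp_rot: [[0.75, 0.651, 0.115], [0.645, -0.759, 0.089], [0.145, 0.007, -0.989]]
wrist_force: [-0.7, -0.0, -1.0]
width: 0.0503
```

```bash
python3 -c "
from way import *
find('short_center',[.466,-.046])
delta([.42,-.08,.041],Rt(8,41))
way([(.475,-.038,37),(.487,-.03,33),(.5,-.022,29),(.515,-.015,25),(.53,-.01,22)])"
```

```text
short_center top [ 0.4673 -0.0507] lane [-0.1732  0.1366] iou 0.834
short_center side [ 0.4681 -0.0444] lane [-0.1669  0.1352] iou 0.804
pos [ 0.4229 -0.0869  0.0444] lane [-0.205   0.1842] F [-0.2 -0.2 -0.1] w 0.0498 t 18.1 z [ 0.116  0.089 -0.989]
shift [0.0018, -0.0071, 0.0036] rot [0.5, -0.4, -0.1]
[0.011, -0.007, 0.005] [-0.0, -0.0, 4.0] r 0.433
[0.026, -0.009, 0.007] [-1.0, -0.0, 8.0] r 0.441
[0.041, -0.011, 0.009] [-1.0, -0.0, 12.0] r 0.45
[0.058, -0.011, 0.012] [-2.0, -0.0, 16.0] r 0.462
[0.073, -0.008, 0.014] [-2.0, -0.0, 19.0] r 0.475
```

play_rows(
  steps=[
    [0.05, 0.011, -0.004, 0.004, 0, 0, 4],
    [0.05, 0.026, -0.007, 0.006, -1, 0, 8],
    [0.05, 0.041, -0.01, 0.008, -1, 0, 12],
    [0.05, 0.058, -0.011, 0.011, -2, 0, 16],
    [0.05, 0.073, -0.009, 0.013, -2, 0, 19],
  ],
)

```text
time: 18.73
tool_pos: [0.4718, -0.0322, 0.0414]
tcp_rot: [[0.921, 0.368, 0.131], [0.363, -0.93, 0.059], [0.143, -0.007, -0.99]]
wrist_force: [-2.0, -0.6, 0.7]
width: 0.0501
```

```bash
python3 -c "
from way import *
find('short_center',[.53,-.01])
delta([.47,-.03,.041],Rt(8,22))
way([(.545,-.005,20),(.56,0.0,20),(.575,.005,20),(.588,.01,20),(.596,.013,20)])"
```

```text
short_center top [ 0.5235 -0.0103] lane [-0.1382  0.0769] iou 0.687
short_center side [ 0.5345 -0.009 ] lane [-0.1379  0.0657] iou 0.842
pos [ 0.4727 -0.0319  0.0417] lane [-0.1549  0.1295] F [-0.1 -0.2 -0.1] w 0.05 t 18.925 z [ 0.133  0.06  -0.989]
shift [-0.0019, -0.0028, 0.0005] rot [-0.3, -0.4, -0.3]
[0.017, -0.0, 0.003] [-1.0, -0.0, 2.0] r 0.489
[0.033, 0.001, 0.006] [-1.0, -0.0, 2.0] r 0.504
[0.048, 0.002, 0.008] [-1.0, -0.0, 2.0] r 0.519
[0.062, 0.002, 0.01] [-1.0, -0.0, 2.0] r 0.532
[0.07, 0.002, 0.011] [-1.0, -0.0, 2.0] r 0.54
```

play_rows(
  steps=[
    [0.05, 0.015, 0, 0.002, 0, 0, 2],
    [0.05, 0.03, 0.001, 0.004, -1, 0, 2],
    [0.05, 0.045, 0.002, 0.007, -1, 0, 2],
    [0.05, 0.06, 0.002, 0.009, -1, 0, 2],
    [0.05, 0.069, 0.002, 0.01, -1, 0, 2],
  ],
)

```text
time: 19.55
tool_pos: [0.5391, -0.0071, 0.0417]
tcp_rot: [[0.932, 0.336, 0.139], [0.333, -0.942, 0.044], [0.146, 0.006, -0.989]]
wrist_force: [-2.0, -0.3, -1.5]
width: 0.0499
```

play_rows(
  steps=[
    [0.05, -0.015, 0, 0, 0, 0, 0],
    [0.05, -0.045, 0, -0.02, 0, 0, 0],
    [0.05, -0.06, 0, -0.07, 0, 0, 0],
    [0.05, -0.06, 0, -0.13, 0, 0, 0],
    [0.05, -0.06, 0.03, -0.14, 0, 0, 0],
  ],
)

```text
time: 20.18
tool_pos: [0.4742, -0.0611, 0.1766]
tcp_rot: [[0.93, 0.338, 0.148], [0.336, -0.941, 0.04], [0.153, 0.012, -0.988]]
wrist_force: [0.1, -0.8, 0.0]
width: 0.0501
```

```bash
python3 -c "
from way import *
find('short_center',[.596,.013])
d,l=-.25,.0025
delta(np.r_[lane(d,l),.18],Rt(8))"
```

```text
short_center top [0.5949 0.0137] lane [-0.121   0.0035] iou 0.885
short_center side [0.595  0.0133] lane [-0.1214  0.0034] iou 0.934
pos [ 0.4721 -0.062   0.1716] lane [-0.1848  0.1329] F [-0.2  0.6 -0.3] w 0.0498 t 20.375 z [ 0.139  0.043 -0.989]
shift [0.1105, 0.0951, 0.0084] rot [11.1, -0.1, -75.1]
```

play_rows(
  steps=[
    [0.05, 0.02, 0.02, 0.005, 2, 0, -11],
    [0.05, 0.04, 0.04, 0.005, 3, 0, -21],
    [0.05, 0.06, 0.06, 0.005, 5, 0, -32],
    [0.05, 0.09, 0.08, 0.005, 6, 0, -42],
    [0.05, 0.11, 0.095, 0.005, 8, 0, -52],
  ],
)

```text
time: 21.0
tool_pos: [0.6082, -0.1129, 0.1823]
tcp_rot: [[0.296, 0.954, 0.04], [0.944, -0.298, 0.139], [0.145, -0.004, -0.989]]
wrist_force: [0.5, 0.3, -0.1]
width: 0.0499
```

```bash
python3 -c "
from way import *
delta(np.r_[lane(-.205,.003),.057],Rt(10))"
```

```text
pos [ 0.6082 -0.1129  0.1823] lane [-0.2483  0.0022] F [ 0.5  0.3 -0.1] w 0.0499 t 21.0 z [ 0.04   0.139 -0.989]
shift [0.0211, -0.0171, 0.1297] rot [3.4, 1.6, -22.5]
```

play_rows(
  steps=[
    [0.05, 0, 0, 0.02, 2, 1, -11],
    [0.05, 0.005, -0.005, 0.05, 3, 1.5, -22],
    [0.05, 0.015, -0.012, 0.09, 3.4, 1.5, -22.5],
    [0.05, 0.021, -0.017, 0.12, 3.4, 1.5, -22.5],
    [0.05, 0.021, -0.017, 0.13, 3.4, 1.5, -22.5],
  ],
)

```text
time: 21.62
tool_pos: [0.6011, -0.0688, 0.055]
tcp_rot: [[-0.088, 0.996, -0.019], [0.981, 0.09, 0.172], [0.173, -0.004, -0.985]]
wrist_force: [-0.0, 0.6, 0.6]
width: 0.05
```

```bash
python3 -c "
from way import *
find('short_center',lane(-.121,.003),('side',))
delta(np.r_[lane(-.13,.003),.055],Rt(10))"
```

```text
short_center side [0.5954 0.0138] lane [-0.121  0.003] iou 0.0
pos [ 0.6026 -0.0708  0.0566] lane [-0.2058  0.0038] F [ 0.8  0.  -0.2] w 0.0498 t 21.725 z [-0.016  0.17  -0.985]
shift [0.0745, 0.0003, 0.0145] rot [0.0, 0.2, -0.4]
```

play_rows(
  steps=[
    [0.05, 0.012, 0, 0.002, 0, 0, 0],
    [0.05, 0.026, 0, 0.004, 0, 0, 0],
    [0.05, 0.041, 0, 0.007, 0, 0, 0],
    [0.05, 0.057, 0, 0.01, 0, 0, 0],
    [0.05, 0.074, 0, 0.013, 0, 0, 0],
  ],
)

```text
time: 22.35
tool_pos: [0.5981, 0.0033, 0.0586]
tcp_rot: [[-0.085, 0.996, -0.011], [0.982, 0.086, 0.167], [0.168, 0.004, -0.986]]
wrist_force: [0.2, -5.2, 4.3]
width: 0.0499
```

```bash
python3 -c "
from way import *
find('short_center',lane(-.07,.003))
delta(np.r_[lane(-.05,.003),.055],Rt(10))"
```

```text
short_center top [0.5917 0.061 ] lane [-0.0736  0.0022] iou 0.866
short_center side [0.5878 0.0724] lane [-0.0619  0.0051] iou 0.91
pos [0.5966 0.0051 0.0574] lane [-0.1298  0.0026] F [-0.5  0.5  0. ] w 0.0501 t 22.55 z [-0.014  0.17  -0.985]
shift [0.0782, -0.0009, 0.016] rot [0.1, 0.2, -0.3]
```

play_rows(
  steps=[
    [0.05, 0.012, 0, 0.002, 0, 0, 0],
    [0.05, 0.028, 0, 0.005, 0, 0, 0],
    [0.05, 0.044, 0, 0.008, 0, 0, 0],
    [0.05, 0.061, 0, 0.011, 0, 0, 0],
    [0.05, 0.078, -0.001, 0.014, 0, 0, 0],
  ],
)

```text
time: 23.18
tool_pos: [0.5891, 0.0838, 0.057]
tcp_rot: [[-0.086, 0.996, -0.013], [0.982, 0.087, 0.169], [0.17, 0.002, -0.985]]
wrist_force: [0.2, -2.4, 0.0]
width: 0.0502
```

```bash
python3 -c "
from way import *
find('short_center',lane(.01,.003))
delta(np.r_[lane(.02,.003),.055],Rt(10))"
```

```text
short_center top [0.5826 0.1402] lane [0.0061 0.0038] iou 0.859
short_center side [0.581  0.1501] lane [0.0161 0.0045] iou 0.848
pos [0.5889 0.0836 0.057 ] lane [-0.0509  0.0029] F [ 0.4 -1.2  0.3] w 0.0501 t 23.375 z [-0.014  0.17  -0.985]
shift [0.0695, -0.0006, 0.0141] rot [0.1, 0.2, -0.3]
```

play_rows(
  steps=[
    [0.05, 0.012, 0, 0.002, 0, 0, 0],
    [0.05, 0.028, 0, 0.005, 0, 0, 0],
    [0.05, 0.044, 0, 0.008, 0, 0, 0],
    [0.05, 0.055, 0, 0.01, 0, 0, 0],
    [0.05, 0.06, 0, 0.011, 0, 0, 0],
  ],
)

```text
time: 24.0
tool_pos: [0.5838, 0.1442, 0.0565]
tcp_rot: [[-0.087, 0.996, -0.013], [0.982, 0.088, 0.169], [0.169, 0.002, -0.986]]
wrist_force: [-0.2, -3.6, 2.0]
width: 0.0502
```

play_rows(
  steps=[
    [0.05, 0.002, 0, 0, 0, 0, 0],
    [0.05, 0.004, 0, 0.001, 0, 0, 0],
  ],
)

```text
time: 24.25
tool_pos: [0.5839, 0.1461, 0.0562]
tcp_rot: [[-0.085, 0.996, -0.013], [0.982, 0.086, 0.168], [0.169, 0.001, -0.986]]
wrist_force: [-0.3, -3.9, 3.6]
width: 0.0498
```

play_rows(
  steps=[
    [0.05, 0.0015, 0, 0, 0, 0, 0],
    [0.05, 0.003, 0, 0.001, 0, 0, 0],
  ],
)

```text
time: 24.5
tool_pos: [0.5838, 0.1496, 0.0558]
tcp_rot: [[-0.085, 0.996, -0.012], [0.982, 0.086, 0.169], [0.169, 0.002, -0.986]]
wrist_force: [-0.3, -5.3, 4.3]
width: 0.0498
```

play_rows(
  steps=[
    [0.05, 0.0015, 0, 0, 0, 0, 0],
    [0.05, 0.003, 0, 0, 0, 0, 0],
  ],
)

```text
time: 24.75
tool_pos: [0.5832, 0.1535, 0.056]
tcp_rot: [[-0.086, 0.996, -0.013], [0.982, 0.086, 0.169], [0.17, 0.002, -0.985]]
wrist_force: [0.1, -2.7, 0.1]
width: 0.0497
```

play_rows(
  steps=[
    [0.05, 0.0015, 0, 0, 0, 0, 0],
    [0.05, 0.003, 0, 0, 0, 0, 0],
  ],
)

```text
time: 25.0
tool_pos: [0.5824, 0.1567, 0.0562]
tcp_rot: [[-0.086, 0.996, -0.014], [0.982, 0.087, 0.17], [0.17, 0.001, -0.985]]
wrist_force: [0.9, -1.6, -1.3]
width: 0.0497
```

```bash
python3 -c "
from way import *
find('short_center',lane(.08,.003))
find('tall_center',lane(.19,.0))
delta(np.r_[lane(.03,.003),.055],Rt(10))
p=shot('top','top6.png')['pixels'][140:220,110:230,::-1]
cv2.imwrite('pics/a6.png',cv2.resize(p,(720,480),interpolation=2))"
```

```text
short_center top [0.5764 0.2136] lane [0.0798 0.0031] iou 0.838
short_center side [0.576 0.209] lane [0.0752 0.0039] iou 0.494
tall_center top [0.569  0.3231] lane [0.1895 0.0002] iou 0.944
tall_center side [0.5854 0.3092] lane [ 0.174  -0.0149] iou 0.765
pos [0.5826 0.1566 0.0566] lane [0.0225 0.0023] F [-0.7 -0.8 -0.1] w 0.05 t 25.4 z [-0.014  0.17  -0.985]
shift [0.0072, -0.0008, 0.0028] rot [0.1, 0.2, -0.4]
```

View pics/a6.png

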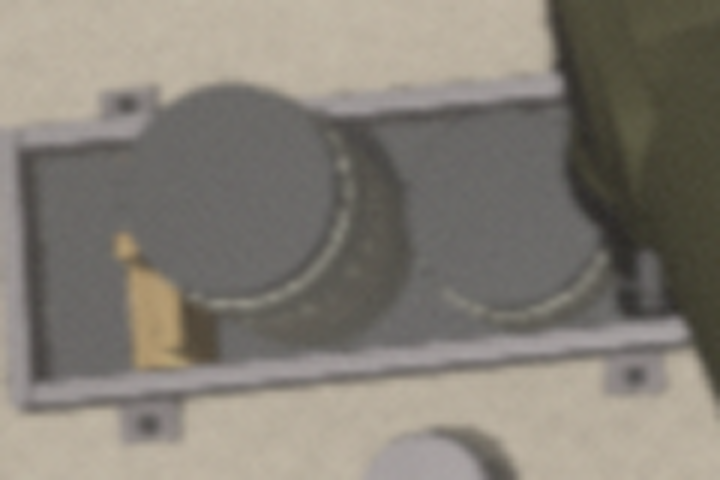

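Both drums are upright in the lane, with the short one a few mm short of the tall one. I'll close the gap by feel.

play_rows(
  steps=[
    [0.05, 0.001, 0, 0, 0, 0, 0],
    [0.05, 0.002, 0, 0, 0, 0, 0],
  ],
)

```text
time: 25.7
tool_pos: [0.5827, 0.1575, 0.0568]
tcp_rot: [[-0.085, 0.996, -0.013], [0.982, 0.086, 0.168], [0.169, 0.001, -0.986]]
wrist_force: [0.0, -0.9, -0.9]
width: 0.0497
```

play_rows(
  steps=[
    [0.05, 0.001, 0, 0, 0, 0, 0],
    [0.05, 0.002, 0, 0, 0, 0, 0],
  ],
)

```text
time: 25.95
tool_pos: [0.5825, 0.1599, 0.0572]
tcp_rot: [[-0.085, 0.996, -0.013], [0.982, 0.086, 0.169], [0.169, 0.001, -0.986]]
wrist_force: [-0.4, -2.5, -0.7]
width: 0.05
```

play_rows(
  steps=[
    [0.05, 0.001, 0, 0, 0, 0, 0],
    [0.05, 0.002, 0, 0, 0, 0, 0],
  ],
)

```text
time: 26.2
tool_pos: [0.5824, 0.162, 0.0576]
tcp_rot: [[-0.086, 0.996, -0.013], [0.982, 0.087, 0.169], [0.17, 0.002, -0.986]]
wrist_force: [0.4, -1.6, -1.0]
width: 0.0503
```

play_rows(
  steps=[
    [0.05, 0.001, 0, 0, 0, 0, 0],
    [0.05, 0.002, 0, 0, 0, 0, 0],
  ],
)

```text
time: 26.45
tool_pos: [0.5822, 0.1641, 0.058]
tcp_rot: [[-0.086, 0.996, -0.013], [0.982, 0.087, 0.169], [0.17, 0.002, -0.986]]
wrist_force: [-0.3, -1.3, -1.1]
width: 0.0499
```

play_rows(
  steps=[
    [0.05, 0.001, 0, 0, 0, 0, 0],
    [0.05, 0.002, 0, 0, 0, 0, 0],
  ],
)

```text
time: 26.7
tool_pos: [0.5821, 0.1647, 0.058]
tcp_rot: [[-0.085, 0.996, -0.013], [0.982, 0.086, 0.167], [0.168, 0.001, -0.986]]
wrist_force: [0.2, -4.5, -2.5]
width: 0.0499
```

play_rows(
  steps=[
    [0.05, 0.001, 0, 0, 0, 0, 0],
    [0.05, 0.001, 0, 0, 0, 0, 0],
  ],
)

```text
time: 26.95
tool_pos: [0.5821, 0.1648, 0.0579]
tcp_rot: [[-0.084, 0.996, -0.014], [0.982, 0.085, 0.167], [0.167, 0.001, -0.986]]
wrist_force: [0.9, -5.2, -2.8]
width: 0.0502
```

play_rows(
  steps=[
    [0.05, 0.001, 0, 0, 0, 0, 0],
    [0.05, 0.001, 0, 0, 0, 0, 0],
  ],
)

```text
time: 27.2
tool_pos: [0.582, 0.165, 0.0579]
tcp_rot: [[-0.084, 0.996, -0.014], [0.983, 0.085, 0.166], [0.166, 0.001, -0.986]]
wrist_force: [0.5, -7.1, -1.8]
width: 0.0502
```

play_rows(
  steps=[
    [0.05, 0.001, 0, 0, 0, 0, 0],
    [0.05, 0.002, 0, 0, 0, 0, 0],
  ],
)

```text
time: 27.45
tool_pos: [0.582, 0.1652, 0.0578]
tcp_rot: [[-0.083, 0.996, -0.014], [0.983, 0.084, 0.163], [0.164, 0.0, -0.986]]
wrist_force: [0.2, -9.9, -3.5]
width: 0.0497
```

play_rows(
  steps=[
    [0.05, 0.001, 0, 0, 0, 0, 0],
    [0.05, 0.002, 0, 0, 0, 0, 0],
  ],
)

```text
time: 27.7
tool_pos: [0.5819, 0.1664, 0.058]
tcp_rot: [[-0.082, 0.996, -0.014], [0.983, 0.084, 0.163], [0.163, -0.0, -0.987]]
wrist_force: [0.6, -11.0, -3.5]
width: 0.0497
```

The two drums press together: force rose to 11 N and they moved about 1 mm as one. Retreating.

play_rows(
  steps=[
    [0.05, -0.006, 0, -0.001, 0, 0, 0],
    [0.05, -0.02, 0, -0.004, 0, 0, 0],
    [0.05, -0.05, 0, -0.009, 0, 0, 0],
    [0.05, -0.1, 0, -0.03, 0, 0, 0],
    [0.05, -0.14, 0, -0.08, 0, 0, 0],
  ],
)

```text
time: 28.32
tool_pos: [0.593, 0.0208, 0.1123]
tcp_rot: [[-0.086, 0.996, -0.017], [0.981, 0.087, 0.171], [0.171, -0.002, -0.985]]
wrist_force: [0.8, -0.0, -0.4]
width: 0.05
```

play_rows(
  steps=[
    [0.05, -0.05, 0, -0.04, 0, 0, 0],
    [0.05, -0.1, 0, -0.09, 0, 0, 0],
    [0.05, -0.14, 0, -0.13, 0, 0, 0],
    [0.05, -0.14, 0, -0.13, 0, 0, 0],
  ],
)

```text
time: 28.82
tool_pos: [0.6099, -0.1437, 0.2213]
tcp_rot: [[-0.079, 0.997, -0.005], [0.983, 0.079, 0.166], [0.166, 0.008, -0.986]]
wrist_force: [-0.2, -0.1, -1.2]
width: 0.05
```

```bash
python3 -c "
from way import *
print(np.round(ctrl.sense()['tool_pos'],3))
find('short_center',lane(.088,.003))
find('tall_center',lane(.19,.0))
p=shot('top','top7.png')['pixels'][70:320,100:420,::-1]
p2=cv2.imread('pics/top7.png')[140:220,110:230]
q=shot('side','side7.png')['pixels'][100:300,90:400,::-1]
z=np.zeros((600,800,3),np.uint8); z[:312,:400]=cv2.resize(p,(400,312));z[:312,400:]=cv2.resize(q,(400,312));z[312:,:432]=cv2.resize(p2,(432,288),interpolation=2)
z[312:,432:]=cv2.resize(cv2.imread('pics/side7.png')[180:280,120:250],(368,288))
cv2.imwrite('pics/a7.png',z)"
```

```text
[ 0.61  -0.144  0.221]
short_center top [0.5792 0.2255] lane [ 0.0913 -0.0008] iou 0.909
short_center side [0.5692 0.2193] lane [0.0861 0.0098] iou 0.487
tall_center top [0.5692 0.3248] lane [ 0.1911 -0.0002] iou 0.922
tall_center side [0.5834 0.312 ] lane [ 0.1771 -0.0131] iou 0.766
```

View pics/a7.png

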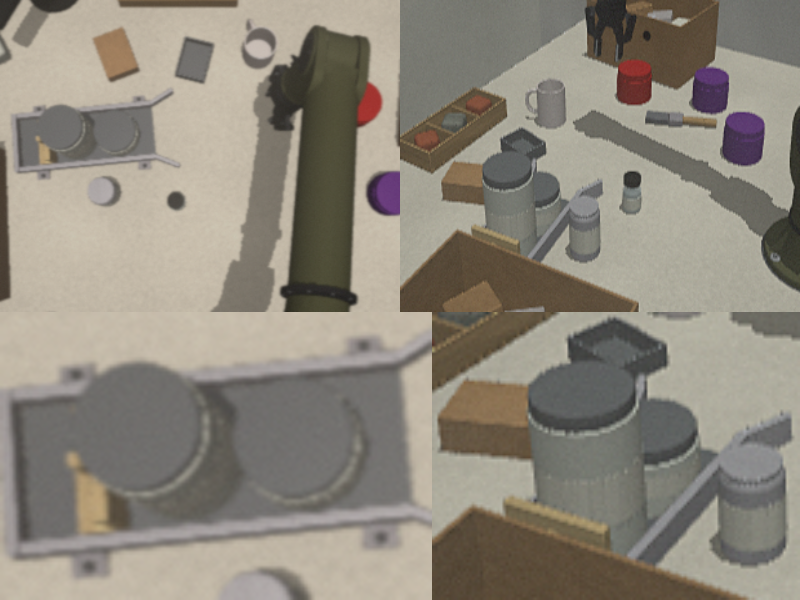

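Both drums stand upright and touching in the lane, nothing else has moved, and the gripper is clear. Handing in.

```bash
python3 -c "
from plant import ctrl
print(ctrl.hand_in())"
```

```text
the job is handed in; nothing more can be done
None
```

I packed both drums into the lane in the order asked and handed the job in at about 29 s; the hand-in gave no verdict.

- **Tall drum:** I pushed it low with the tool leaned back until contact with the end plate showed as a jump from about 4 to 13.5 N. I then pushed it about 5 mm farther.
- **Short drum:** I steered it round onto the lane axis and slid it in until it met the tall one. The force rose from about 2 to 11 N, and both drums then moved about 1 mm together.
- **End plate:** its total shift is about 6–7 mm, worked out from how far the arm moved after contact, not measured on the plate itself.

**Last checks:**
- In the final pictures both drums are upright, the other things look as they were and the gripper is clear.
- The top camera puts the drum centres about 100 mm apart. Touching drums would be 104 mm apart, so this agrees within its error.
- The side camera's position fits disagreed by 5–14 mm. The view there is partly blocked and the fits were poor (overlap 0.49 and 0.77), so I relied on the top camera and the forces.

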